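# Pull the brown bottles for return

### The job

Lift the two brown bottles, the one with the red cap and the one with the black cap, out of the yellow basket and stand them upright on the floor of the red basket at the front of the bench, beside the white carton lying in it. Keep them upright on the way and set them down gently, never letting them drop. Leave everything else where it stands: a slight nudge does no harm, but do not push the baskets or their other contents about, and knock nothing over, least of all the tall glass cylinder between the baskets.

Things in the scene. Friction and masses are not known exactly. Their poses are not given: they have to be found in the camera images.
- red_cap_bottle: brown reagent bottle with a red screw cap and a white label, loose, 54 mm diameter, 93 mm tall, about 0.12 kg; straight sides to about 60 mm height, then shoulders; the cap is 34 mm diameter and takes up the heights 76 to 93 mm. Stands in the yellow basket. Origin: centre of the underside, z up along the bottle
- black_cap_bottle: brown reagent bottle with a black screw cap, otherwise like the red-capped one (54 mm diameter, 93 mm tall, cap 34 mm diameter at heights 76 to 93 mm, about 0.12 kg). Stands in the yellow basket. Origin: centre of the underside, z up along the bottle
- blue_cap_bottle: clear reagent bottle with a blue cap, loose, 46 mm diameter, 83 mm tall, cap 29 mm diameter at heights 66 to 83 mm. Stands in the yellow basket and stays there. Origin: centre of the underside
- teal_bottle: tall clear glass bottle with a teal cap and teal label, loose, 56 mm diameter, 159 mm tall, cap 32 mm diameter. Stands in the yellow basket and stays there. Origin: centre of the underside
- vial: small white vial with an orange cap, loose, 23 mm diameter, 48 mm tall. Stands in the middle of the yellow basket between the bottles and stays there. Origin: centre of the underside
- yellow_basket: yellow slotted plastic basket, loose, open at the top, 218 x 218 mm over the rolled rim, 118 mm tall; floor 3 mm thick; clear inside 184 x 184 mm (walls at x and y = +-92 mm, 8 mm thick). Origin: centre of the underside, x and y along its sides, z up
- red_basket: red slotted plastic basket at the front of the bench with a white carton in it (not the one at the back), loose, 202 mm (x) by 252 mm (y) over the rolled rim, 80 mm tall; floor 3 mm thick; clear inside 168 mm (x) by 220 mm (y) (walls at x = +-84 and y = +-110 mm, 8 mm thick). Origin: centre of the underside, z up. Either basket may be on the left
- carton: closed white folding carton, loose, 111 mm (x) by 81 mm (y) by 50 mm tall, lying on the red basket's floor and staying there; it leaves more room on one side of it (along y) than on the other. Origin: centre of the underside
- glass_cylinder: clear glass measuring cylinder, loose, standing on the bench between the two baskets, foot 52 mm diameter, tube 30 mm diameter, 211 mm tall. Origin: centre of the underside

How it is judged:
By the outcome, as a careful person would: the job done as asked, in the order asked, and still so for the second after the job is handed in, with the robot touching nothing.
It also fails if it takes over 67 s, if anything falls off the work surface, if the arm or the gripper's body presses on something with over 40 N, if the wrist force passes 120 N, or if a joint passes its speed limit or range.

### The arm

A 6-joint arm with a two-finger parallel gripper is mounted at the origin on a cart in front of the work surface, level with it; the furniture and walls round the work are solid. World frame = base frame: x ahead of the robot, y to its left, z up, the work surface at z = 0. Lengths are in mm, angles in rad, forces in N, time in s.
With the tool pointing down it reaches from about 275 to 1000 mm from the base axis. Payload 8.4 kg.
Tool frame: the origin (TCP) lies between the finger pads; the fingertips stand 17 mm ahead of it and the grasp point (between the pads) lies 2 mm behind it; z points along the fingers, y is the line along which they close (so a half turn about z gives the same grasp; the last joint's range is limited). The gripper opens to 85 mm and grips with 20 to 120 N. Pads are 22 mm wide; open, the fingers measure 114 mm over their backs; the gripper's body (76 mm by 85 mm) begins 54 mm behind the grasp point. The pads swing forward as they close: fully open they stand 13 mm farther back than shut.
Start: joints at [-1.171, 0.353, 1.633, -0, 1.155, -0.002], TCP at [244.421, -575.227, 248.281] pointing down, gripper open.
Joint ranges: [-2.63, 2.63], [-0.92, 2.1], [0.06, 2.66], [-1.3, 4.44], [0, 2.69], [-3.02, 3.02]. Speed limits (rad/s): [2.22, 2.22, 2.79, 3.14, 3.14, 3.14].

### API

Orientations are given as [roll, pitch, yaw] about the fixed x, y, z axes, in that order (R = Rz(yaw) Ry(pitch) Rx(roll)).
In Python, from rig import sense, grab_frame, sign_off gives the robot as it stands. The module is installed in compiled form; this text tells all that it offers.
- The arm moves only by the tool send_rows, never from a script. Its argument "moves" is a list that holds one entry, the list of rows, each a list of 7 numbers: the shift along the world's x, y, z in m, then the turn, a rotation vector about the world's x, y, z in rad, then the opening, from -1 (shut) to 1 (fully open). In form: [[[dx, dy, dz, rx, ry, rz, jaw], ...]]. A call has 1 to 10 rows; each row shifts and turns the commanded pose from where the row before left it; what a row does not reach is not made up. A row lasts 1/10 s, in which the tool goes at most 50 mm and 8.59 degrees, less where a joint would pass 70% of its speed; a pose out of reach is approached as far as the arm can. A call with a gripper value outside its range is refused whole. The fingers move at their own pace and stop on an object; "grip_force" is the grip in N (left out, the last holds). Time passes only in rows, so rows that do not move let the fingers close. It gives the time, the measured TCP pose, the force, the opening and the grip force at its end, in the units of the state.
- sense(): the state, without advancing time (a new reading comes with each control period).
- grab_frame(name): name is "scene" or "top" or "wrist"; returns a dict with "img" (420x560x3 uint8, red, green, blue), "mtx" (3x3 intrinsics, pixels), "rvec" (rotation vector, rad) and "tvec" (3), from world to camera coordinates, as OpenCV has them; the wrist camera has in their place "T_tool_cam" (4x4, takes a point from camera to tool coordinates, whose origin is the TCP and whose axes are the flange's). Camera axes: x right, y down, z forward; pixel columns grow to the right and rows downward; lengths in mm; the calibration is good to about 2 mm. A picture is of the moment at which its call begins: read the wrist's pose just before it. There is no depth.
- sign_off(): hands the job in; it is judged then, once.
The state is a dict: "clock": time; "qpos": joint angles; "qvel": joint speeds; "joint_efforts": joint torques, N m; "eef_pos": TCP position; "tcp_rot": TCP orientation; "contact_force": force on the tool from outside, world axes, zero at the start; "wrist_torque": the same for the moment, N m; "opening": opening from 0.0 (shut) to 1.0 (fully open); "grasp_force": force on a finger pad.
Only numpy, scipy, OpenCV 4.12 (cv2) and the standard library are available. Lean on these libraries where they do the work, as an engineer would, in place of code of your own. Each camera call takes 0.05 s, during which the arm holds its last target. There are 200 camera calls.

## Working session

There is one attempt and no reset: what is moved stays moved. The work goes in short steps, Python scripts to look and compute and a tool call to move; the robot and the scene stay as the last step left them, time stands still between calls to the robot, and variables do not carry over. Pictures are saved under pics/ and viewed, at most 10 in all, crops included, and the job is handed in when it is done.

Besides the shell and the picture viewer there is one more tool, called as name(argument=value, ...), one argument or row to a line, values as JSON. send_rows: Moves the arm, as the interface text tells. Its arguments: {"type":"object","properties":{"moves":{"type":"array"},"grip_force":{"type":"number"}},"required":["moves"]}

```bash
mkdir -p pics; python3 - <<'E'
from rig import *
import cv2
s=sense(); print({k:s[k] for k in('clock','eef_pos','tcp_rot','opening')})
for n in('scene','top'):
    f=grab_frame(n); cv2.imwrite(f'pics/{n}0.png',cv2.resize(f['img'][:,:,::-1],None,fx=1.4,fy=1.4,interpolation=cv2.INTER_CUBIC)); print(n,f['mtx'].tolist(),f['rvec'],f['tvec'])
E
```

```text
{'clock': 0.0, 'eef_pos': array([ 244.23054397, -574.7869484 ,  247.55653365]), 'tcp_rot': array([-3.14016209e+00,  8.99508121e-06,  4.01792475e-01]), 'opening': 0.9979413651093831}
scene [[537.3233658657962, 0.0, 281.2377556898506], [0.0, 537.3233658657962, 215.20815543004076], [0.0, 0.0, 1.0]] [ 1.10635435 -2.41112564  0.98786338] [ 320.3335005   302.2362243  1044.32905716]
top [[546.484568752321, 0.0, 282.0491399045015], [0.0, 546.484568752321, 212.00909932878182], [0.0, 0.0, 1.0]] [ 2.16661459 -2.20496172  0.05649616] [   2.18065098  508.94769652 1379.14679994]
```

View pics/scene0.png

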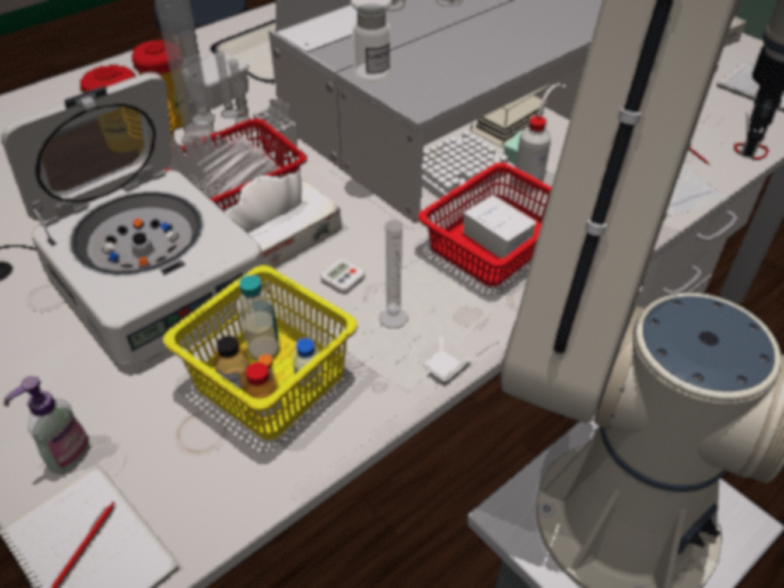

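View pics/top0.png

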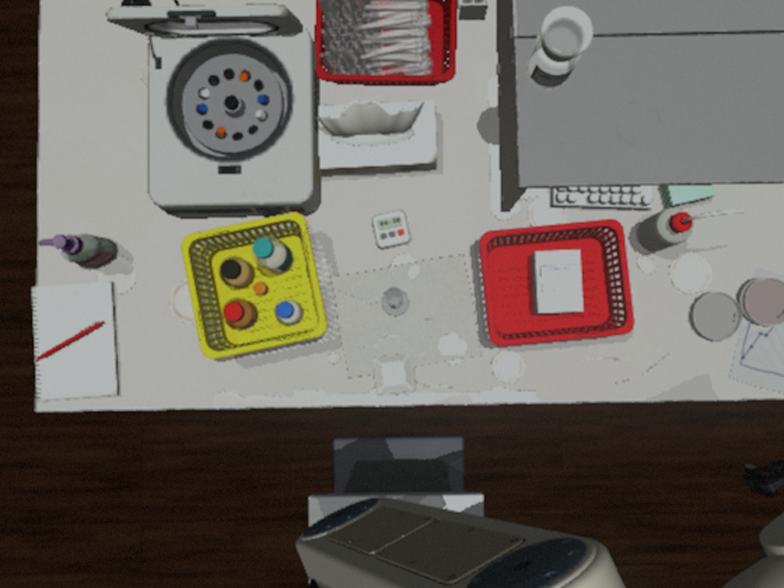

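The scene view shows the yellow basket on the left (+y), with black (228,347) and red (258,373) caps. The top view shows red cap (235,313), black cap (234,270), teal (264,248), vial (260,289), blue (287,312), cylinder (395,300). In the red basket the carton is right of centre, so the room is on the left (+y).

```bash
python3 - <<'E'
from rig import *
import cv2,numpy as np
f=grab_frame('top')['img'][:,:,::-1]
a=f[150:260,125:238]; b=f[150:260,335:460]
o=np.hstack([cv2.resize(x,None,fx=3.3,fy=3.3,interpolation=cv2.INTER_CUBIC) for x in(a,b)])
cv2.imwrite('pics/c.png',o); print(o.shape, 113*3.3)
E
```

```text
(363, 785, 3) 372.9
```

View pics/c.png

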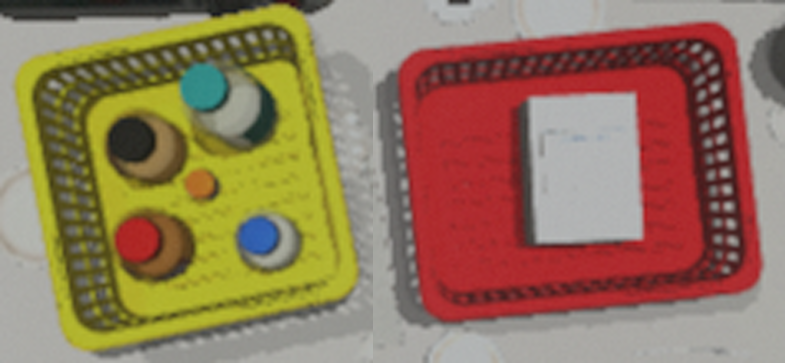

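The crop shows red cap (137,240), black cap (131,138), teal cap (205,86), vial (201,184), blue (258,237). The red rim corners are (400,55), (735,25), (760,290) and (425,320), and the carton top corners are (527,99), (636,93), (643,242) and (536,244).

```bash
cat > h.py <<'E'
from rig import *
import cv2,numpy as np
def ray(f,uv,z):
    R=cv2.Rodrigues(np.array(f['rvec']))[0]; t=np.array(f['tvec']).ravel()
    p=cv2.undistortPoints(np.array([[uv]],float),np.array(f['mtx']),None).ravel()
    d=R.T@np.array([p[0],p[1],1]); c=-R.T@t
    return (c+d*(z-c[2])/d[2])[:2]
def wray(f,s,uv,z):
    from scipy.spatial.transform import Rotation as Ro
    T=np.array(f['T_tool_cam']); R=Ro.from_euler('xyz',s['tcp_rot']).as_matrix()
    p=cv2.undistortPoints(np.array([[uv]],float),np.array(f['mtx']),None).ravel()
    d=R@T[:3,:3]@np.array([p[0],p[1],1]); c=R@T[:3,3]+np.array(s['eef_pos'])
    return (c+d*(z-c[2])/d[2])[:2]
E
python3 - <<'E'
from h import *
f=grab_frame('top')
L=lambda u,v,z:ray(f,(125+u/3.3-.35,150+v/3.3-.35),z).round(1)
Rr=lambda u,v,z:ray(f,(335+(u-373)/3.3-.35,150+v/3.3-.35),z).round(1)
for n,u,v,z in [('red',137,240,96),('black',131,138,96),('teal',205,86,162),('blue',258,237,86),('vial',201,184,51),('yTL',17,65,118),('yTR',305,6,118),('yBR',358,292,118),('yBL',73,352,118)]: print(n,L(u,v,z))
for n,u,v,z in [('rTL',400,52,80),('rTR',738,22,80),('rBR',762,290,80),('rBL',422,322,80),('cTL',527,99,53),('cTR',636,93,53),('cBR',643,242,53),('cBL',536,244,53)]: print(n,Rr(u,v,z))
print('cyl',ray(f,(395/1.4,300/1.4),5))
h=cv2.cvtColor(f['img'][150:260,125:238],cv2.COLOR_RGB2HSV)
for n,m in (('red',((h[...,0]<5)|(h[...,0]>174))&(h[...,1]>190)&(h[...,2]>130)),('black',h[...,2]<48)):
    k,l,st,c=cv2.connectedComponentsWithStats(m.astype(np.uint8))
    for i in range(1,k):
        if st[i,4]>60: print(n,st[i],ray(f,c[i]+[125,150],96))
print(grab_frame('wrist')['T_tool_cam'])
E
```

```text
red [484.  271.9]
black [558.8 275.9]
teal [587.4 209.3]
blue [485.1 185. ]
vial [527.5 233.2]
yTL [610.9 353.2]
yTR [649.9 144.7]
yBR [442.9 108.8]
yBL [403.7 313.1]
rTL [ 616.4 -157.8]
rTR [ 634.1 -408.1]
rBR [ 435.8 -418.7]
rBL [ 416.6 -169.1]
cTL [ 582.9 -255.4]
cTR [ 585.9 -337.5]
cBR [ 473.5 -339.2]
cBL [ 473.4 -259.1]
cyl [503.68510308  -6.79459351]
red [ 35  66  13  13 128] [484.33662817 272.45713979]
black [  0   0  55   3 109] [659.17289949 307.33535377]
black [ 33  36  14  13 140] [557.29998703 275.58523307]
[[ 4.44846737e-04 -9.59727556e-01 -2.80932057e-01  7.09827908e+01]
 [ 9.99999562e-01  6.58310924e-04 -6.65472624e-04 -4.41044591e-03]
 [ 8.23613057e-04 -2.80931637e-01  9.59727428e-01 -1.24941909e+02]
 [ 0.00000000e+00  0.00000000e+00  0.00000000e+00  1.00000000e+00]]
```

send_rows(
  moves=[
    [[0.01, 0.04, 0.009, 0, 0, 0.068, 0.3], [0.012, 0.042, 0.009, 0, 0, 0.068, 0.3], [0.012, 0.042, 0.009, 0, 0, 0.068, 0.3], [0.012, 0.042, 0.009, 0, 0, 0.068, 0.3], [0.012, 0.042, 0.009, 0, 0, 0.068, 0.3], [0.012, 0.042, 0.005, 0, 0, 0.068, 0.3], [0.012, 0.042, 0.005, 0, 0, 0.068, 0.3], [0.012, 0.042, 0, 0, 0, 0.068, 0.3], [0.012, 0.042, 0, 0, 0, 0.068, 0.3], [0.012, 0.042, 0, 0, 0, 0.068, 0.3]],
  ],
)

```text
clock: 1.25
eef_pos: [362.5, -155.6, 303.5]
tcp_rot: [3.141, -0.0, 1.084]
contact_force: [0.9, -0.5, 0.1]
opening: 0.653
grasp_force: 0.0
```

send_rows(
  moves=[
    [[0.012, 0.042, 0, 0, 0, 0.068, 0.3], [0.012, 0.042, 0, 0, 0, 0.068, 0.3], [0.012, 0.042, 0, 0, 0, 0.068, 0.3], [0.012, 0.042, 0, 0, 0, 0.068, 0.3], [0.012, 0.042, 0, 0, 0, 0.068, 0.3], [0.012, 0.042, 0, 0, 0, 0.068, 0.3], [0.012, 0.042, 0, 0, 0, 0.068, 0.3], [0.012, 0.042, 0, 0, 0, 0.068, 0.3], [0.012, 0.042, 0, 0, 0, 0.068, 0.3], [0.012, 0.042, 0, 0, 0, 0.062, 0.3]],
  ],
)

```text
clock: 2.25
eef_pos: [482.5, 264.7, 303.2]
tcp_rot: [3.141, 0.0, 1.759]
contact_force: [1.4, 0.5, -0.1]
opening: 0.654
grasp_force: 0.0
```

send_rows(
  moves=[
    [[0.002, 0.007, 0, 0, 0, 0, 0.3], [0, 0, 0, 0, 0, 0, 0.3]],
  ],
)

```text
clock: 2.45
eef_pos: [484.3, 270.7, 302.7]
tcp_rot: [-3.141, 0.0, 1.757]
contact_force: [-0.3, -1.0, -1.0]
opening: 0.647
grasp_force: 0.0
```

```bash
python3 - <<'E'
from h import *
s=sense(); f=grab_frame('wrist'); print({k:s[k] for k in('clock','eef_pos','tcp_rot','opening','qpos')})
cv2.imwrite('pics/w1.png',f['img'][:,:,::-1]); np.savez('w1.npz',**f)
E
```

```text
{'clock': 2.45, 'eef_pos': array([484.26951903, 270.67359911, 302.74698414]), 'tcp_rot': array([-3.14070999e+00,  3.92446148e-04,  1.75711959e+00]), 'opening': 0.6470173419043901, 'qpos': array([ 5.07026234e-01,  1.94926398e-01,  1.72237686e+00, -1.00109890e-04,
        1.22525077e+00,  3.20737097e-01])}
```

View pics/w1.png

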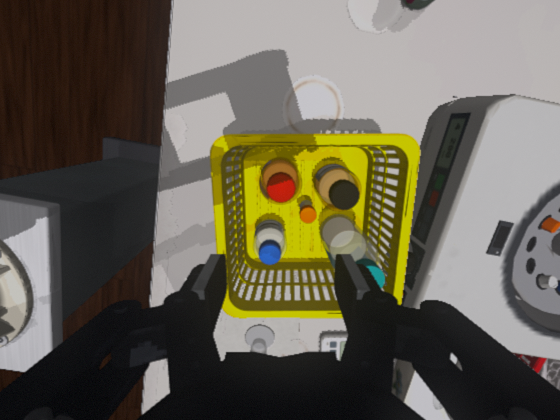

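The wrist view shows the basket square to the tool, with the red cap top at about (281,187) and the black at (345,194).

```bash
python3 - <<'E'
from h import *
f=dict(np.load('w1.npz')); s=dict(eef_pos=[484.27,270.67,302.75],tcp_rot=[-3.1407,0,1.757])
for n,u,z in(('red',(281,187),96),('black',(345,194),96),('teal',(373,274),162)): print(n,wray(f,s,u,z))
h=cv2.cvtColor(f['img'],cv2.COLOR_RGB2HSV)[150:220,250:370]
for n,m in (('red',((h[...,0]<4)|(h[...,0]>176))&(h[...,1]>200)&(h[...,2]>140)),('black',h[...,2]<50)):
    k,l,st,c=cv2.connectedComponentsWithStats(m.astype(np.uint8))
    for i in range(1,k):
        if st[i,4]>200: print(n,st[i],c[i]+[250,150],wray(f,s,c[i]+[250,150],96))
E
```

```text
red [483.78990248 274.97464443]
black [556.95991441 280.55184348]
teal [586.87414673 219.02926948]
red [ 18  30  26  21 335] [281.27761194 190.17910448] [484.78338604 271.42771929]
black [ 79  30  29  29 567] [343.61728395 194.21516755] [555.47327506 280.01540831]
```

send_rows(
  moves=[
    [[0, 0.001, -0.02, 0, 0, 0, 0.3], [0, 0.001, -0.03, 0, 0, 0, 0.3], [0, 0, -0.03, 0, 0, 0, 0.3], [0, 0, -0.03, 0, 0, 0, 0.3], [0, 0, -0.03, 0, 0, 0, 0.3], [0, 0, -0.025, 0, 0, 0, 0.3], [0, 0, -0.018, 0, 0, 0, 0.3], [0, 0, -0.012, 0, 0, 0, 0.3], [0, 0, -0.009, 0, 0, 0, 0.3], [0, 0, -0.004, 0, 0, 0, 0.3]],
  ],
)

```text
clock: 3.5
eef_pos: [484.4, 271.1, 95.1]
tcp_rot: [-3.141, 0.0, 1.755]
contact_force: [-0.7, -0.1, -0.0]
opening: 0.646
grasp_force: 0.0
```

send_rows(
  moves=[
    [[0, 0, 0, 0, 0, 0, -0.1], [0, 0, 0, 0, 0, 0, -0.3], [0, 0, 0, 0, 0, 0, -0.5], [0, 0, 0, 0, 0, 0, -0.6], [0, 0, 0, 0, 0, 0, -0.6], [0, 0, 0, 0, 0, 0, -0.6]],
  ],
  grip_force=35,
)

```text
clock: 4.1
eef_pos: [484.4, 271.8, 96.1]
tcp_rot: [3.141, -0.0, 1.756]
contact_force: [-2.0, -1.5, 6.6]
opening: 0.384
grasp_force: 31.5
```

```bash
python3 - <<'E'
from h import *
f=grab_frame('wrist'); cv2.imwrite('pics/w2.png',f['img'][:,:,::-1])
E
```

```text
(no output)
```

View pics/w2.png

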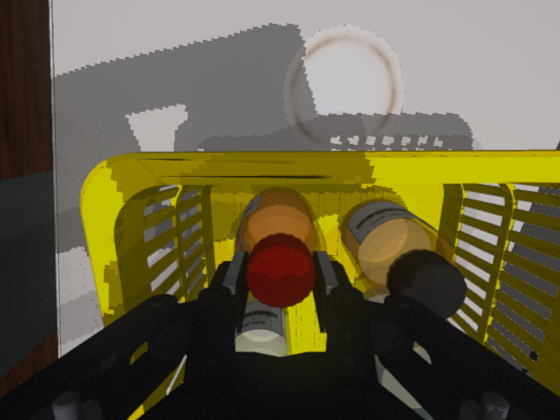

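The red cap is held between the pads at (281,270), gripped at 32.6 mm with 31 N. Next I lift it.

send_rows(
  moves=[
    [[0, 0, 0.005, 0, 0, 0, -0.6], [0, 0, 0.012, 0, 0, 0, -0.6], [0, 0, 0.02, 0, 0, 0, -0.6], [0, 0, 0.028, 0, 0, 0, -0.6], [0, 0, 0.034, 0, 0, 0, -0.6], [0, 0, 0.036, 0, 0, 0, -0.6], [0, 0, 0.036, 0, 0, 0, -0.6], [0, 0, 0.034, 0, 0, 0, -0.6], [0, 0, 0.026, 0, 0, 0, -0.6], [0, 0, 0.014, 0, 0, 0, -0.6]],
  ],
)

```text
clock: 5.15
eef_pos: [485.1, 272.2, 343.9]
tcp_rot: [3.137, -0.001, 1.756]
contact_force: [-0.5, -0.8, -1.8]
opening: 0.379
grasp_force: 33.0
```

```bash
python3 - <<'E'
from h import *
print(sense()['contact_force'],sense()['eef_pos'],sense()['opening'])
f=grab_frame('wrist'); g=grab_frame('top'); cv2.imwrite('pics/w3.png',np.hstack([cv2.resize(f['img'],(400,300)),cv2.resize(g['img'][100:300,60:326],(400,300))])[:,:,::-1])
E
```

```text
[-0.52443902 -0.77698407 -1.79543184] [485.07232567 272.15685287 343.86853602] 0.37949130259764763
```

View pics/w3.png

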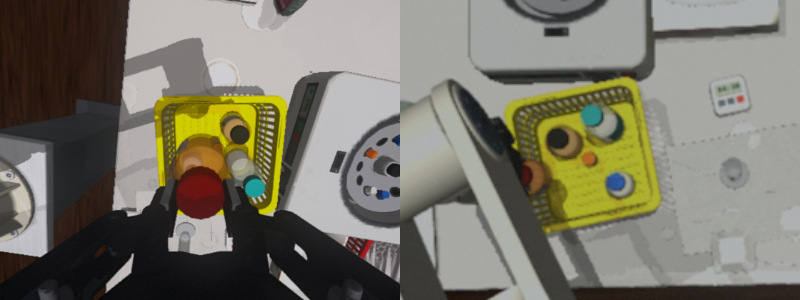

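The red bottle is clear of the basket and held upright, and the others have not moved. I carry it over the cylinder to the red basket's far spot.

send_rows(
  moves=[
    [[0.002, -0.01, 0, 0, 0, -0.007, -0.6], [0.003, -0.02, 0, 0, 0, -0.007, -0.6], [0.005, -0.03, 0, 0, 0, -0.007, -0.6], [0.005, -0.036, 0, 0, 0, -0.007, -0.6], [0.005, -0.036, 0, 0, 0, -0.007, -0.6], [0.006, -0.036, 0, 0, 0, -0.007, -0.6], [0.006, -0.036, 0, 0, 0, -0.007, -0.6], [0.006, -0.036, 0, 0, 0, -0.007, -0.6], [0.006, -0.036, 0, 0, 0, -0.007, -0.6], [0.005, -0.036, 0, 0, 0, -0.007, -0.6]],
  ],
)

```text
clock: 6.25
eef_pos: [532.4, -42.3, 338.2]
tcp_rot: [-3.138, -0.0, 1.685]
contact_force: [-0.1, 0.6, -1.1]
opening: 0.377
grasp_force: 32.9
```

send_rows(
  moves=[
    [[0.005, -0.036, 0, 0, 0, -0.007, -0.6], [0.005, -0.036, 0, 0, 0, -0.007, -0.6], [0.005, -0.032, 0, 0, 0, -0.007, -0.6], [0.004, -0.026, 0, 0, 0, -0.007, -0.6], [0.003, -0.02, 0, 0, 0, -0.007, -0.6], [0.002, -0.015, 0, 0, 0, -0.007, -0.6], [0.001, -0.008, 0, 0, 0, -0.01, -0.6], [0, -0.004, 0, 0, 0, 0, -0.6], [0, 0, 0, 0, 0, 0, -0.6]],
  ],
)

```text
clock: 7.15
eef_pos: [558.2, -217.1, 339.9]
tcp_rot: [-3.141, -0.0, 1.634]
contact_force: [-0.4, 1.1, -1.4]
opening: 0.373
grasp_force: 32.9
```

```bash
python3 - <<'E'
from h import *
s=sense();print(s['contact_force'],s['eef_pos'],s['tcp_rot'],s['opening'])
f=grab_frame('wrist'); np.savez('w4.npz',**f); cv2.imwrite('pics/w4.png',f['img'][:,:,::-1])
E
```

```text
[-0.38055443  1.06552155 -1.39190096] [ 558.176268   -217.11659433  339.85948977] [-3.14093023e+00 -4.15723303e-04  1.63380011e+00] 0.3734052631644144
```

View pics/w4.png

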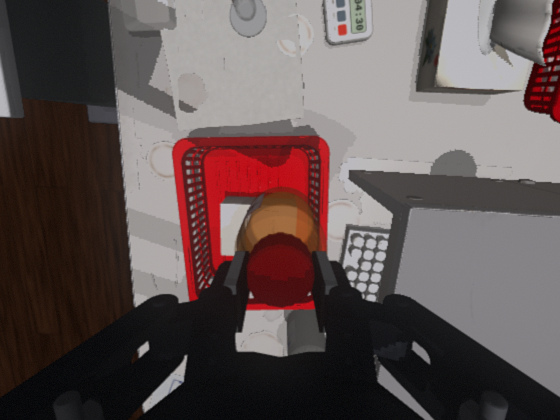

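The bottle hangs over the basket, with the cap still at (281,270). The carton's upper-left corner is (222,197), and the basket rim's edge runs from (176,141) to (328,138).

```bash
python3 - <<'E'
from h import *
f=dict(np.load('w4.npz')); s=dict(eef_pos=[558.18,-217.12,339.86],tcp_rot=[-3.1409,-.0004,1.6338])
for n,u,z in(('carton',(222,197),53),('rimnear',(174,139),80),('rimfar',(329,136),80)): print(n,wray(f,s,u,z))
E
```

```text
carton [ 476.80784949 -248.59683082]
rimnear [ 420.99077813 -170.83100251]
rimfar [ 614.85955048 -154.84993229]
```

send_rows(
  moves=[
    [[0, 0.002, -0.01, 0, 0, 0, -0.6], [0.001, 0.003, -0.02, 0, 0, 0, -0.6], [0, 0, -0.03, 0, 0, 0, -0.6], [0, 0, -0.034, 0, 0, 0, -0.6], [0, 0, -0.034, 0, 0, 0, -0.6], [0, 0, -0.034, 0, 0, 0, -0.6], [0, 0, -0.028, 0, 0, 0, -0.6], [0, 0, -0.02, 0, 0, 0, -0.6], [0, 0, -0.012, 0, 0, 0, -0.6], [0, 0, -0.008, 0, 0, 0, -0.6]],
  ],
)

```text
clock: 8.2
eef_pos: [559.1, -211.5, 109.2]
tcp_rot: [-3.141, -0.001, 1.634]
contact_force: [-0.2, 0.3, -1.3]
opening: 0.377
grasp_force: 33.0
```

send_rows(
  moves=[
    [[0, 0, -0.004, 0, 0, 0, -0.6], [0, 0, -0.003, 0, 0, 0, -0.6], [0, 0, -0.002, 0, 0, 0, -0.6], [0, 0, -0.001, 0, 0, 0, -0.6], [0, 0, 0, 0, 0, 0, -0.6]],
  ],
)

```text
clock: 8.7
eef_pos: [559.6, -212.3, 100.6]
tcp_rot: [3.141, 0.0, 1.634]
contact_force: [-0.2, 0.6, -1.5]
opening: 0.377
grasp_force: 33.0
```

send_rows(
  moves=[
    [[0, 0, -0.001, 0, 0, 0, -0.6], [0, 0, -0.001, 0, 0, 0, -0.6], [0, 0, -0.001, 0, 0, 0, -0.6], [0, 0, 0, 0, 0, 0, -0.6]],
  ],
)

```text
clock: 9.1
eef_pos: [559.5, -212.3, 97.3]
tcp_rot: [3.142, 0.0, 1.634]
contact_force: [-0.5, 0.2, -0.5]
opening: 0.376
grasp_force: 33.1
```

send_rows(
  moves=[
    [[0, 0, -0.001, 0, 0, 0, -0.6], [0, 0, 0, 0, 0, 0, -0.6]],
  ],
)

```text
clock: 9.3
eef_pos: [559.8, -212.4, 97.1]
tcp_rot: [3.141, 0.0, 1.634]
contact_force: [-1.2, -0.5, 6.6]
opening: 0.373
grasp_force: 35.0
```

send_rows(
  moves=[
    [[0, 0, -0.001, 0, 0, 0, -0.6], [0, 0, 0, 0, 0, 0, -0.6]],
  ],
)

```text
clock: 9.5
eef_pos: [560.2, -212.6, 97.0]
tcp_rot: [3.14, 0.001, 1.634]
contact_force: [-3.2, 1.0, 15.6]
opening: 0.373
grasp_force: 37.2
```

send_rows(
  moves=[
    [[0, 0, 0.001, 0, 0, 0, -0.6], [0, 0, 0, 0, 0, 0, -0.2], [0, 0, 0, 0, 0, 0, -0.05], [0, 0, 0, 0, 0, 0, 0.1], [0, 0, 0, 0, 0, 0, 0.1]],
  ],
)

```text
clock: 10.0
eef_pos: [559.2, -212.1, 95.9]
tcp_rot: [-3.141, -0.0, 1.634]
contact_force: [0.2, -0.0, 0.3]
opening: 0.551
grasp_force: 0.0
```

send_rows(
  moves=[
    [[0, 0, 0.005, 0, 0, 0, 0.1], [0, 0, 0.012, 0, 0, 0, 0.1], [0, 0, 0.022, 0, 0, 0, 0.1], [0, 0, 0.034, 0, 0, 0, 0.1], [0, 0, 0.038, 0, 0, 0, 0.1], [0, 0, 0.038, 0, 0, 0, 0.1], [0, 0, 0.034, 0, 0, 0, 0.1], [0, 0.002, 0.022, 0, 0, 0, 0.3], [0, 0.01, 0, 0, 0, 0.007, 0.3], [0, 0.02, 0, 0, 0, 0.007, 0.3]],
  ],
)

```text
clock: 11.0
eef_pos: [559.5, -180.5, 302.4]
tcp_rot: [3.14, 0.001, 1.647]
contact_force: [0.6, -0.3, -0.2]
opening: 0.649
grasp_force: 0.0
```

```bash
python3 - <<'E'
from h import *
s=sense();print(s['contact_force'],s['eef_pos'],s['tcp_rot'],s['opening'])
f=grab_frame('wrist'); np.savez('w5.npz',**f); f2=grab_frame('top'); np.savez('t5.npz',**f2)
cv2.imwrite('pics/w5.png',np.hstack([cv2.resize(f['img'],(400,300)),cv2.resize(f2['img'][130:280,300:500],(400,300))])[:,:,::-1])
E
```

```text
[ 0.57140331 -0.26754444 -0.24328419] [ 559.46166726 -180.49889594  302.38153314] [3.13987821e+00 9.35651500e-04 1.64689005e+00] 0.6491120902617603
```

View pics/w5.png

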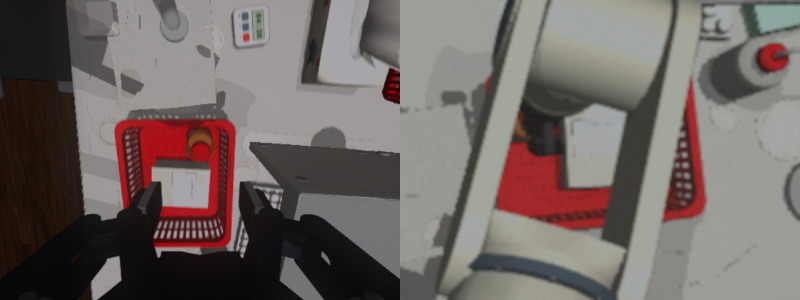

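The red-capped bottle stands upright between the carton and the wall at (200,150). Next is the black one.

send_rows(
  moves=[
    [[0, 0.03, 0, 0, 0, 0.009, 0.3], [0, 0.042, 0, 0, 0, 0.009, 0.3], [0, 0.042, 0, 0, 0, 0.009, 0.3], [0, 0.042, 0, 0, 0, 0.009, 0.3], [0, 0.042, 0, 0, 0, 0.009, 0.3], [0, 0.042, 0, 0, 0, 0.009, 0.3], [0, 0.042, 0, 0, 0, 0.009, 0.3], [-0.001, 0.042, 0, 0, 0, 0.009, 0.3], [-0.001, 0.042, 0, 0, 0, 0.009, 0.3], [0, 0.042, 0, 0, 0, 0.009, 0.3]],
  ],
)

```text
clock: 12.1
eef_pos: [556.8, 229.2, 300.8]
tcp_rot: [-3.141, 0.0, 1.738]
contact_force: [1.3, -0.3, -0.3]
opening: 0.651
grasp_force: 0.0
```

send_rows(
  moves=[
    [[0, 0.03, 0, 0, 0, 0.009, 0.3], [0, 0.014, 0, 0, 0, 0.007, 0.3], [0, 0.004, 0, 0, 0, 0, 0.3], [0, 0, 0, 0, 0, 0, 0.3], [0, 0, 0, 0, 0, 0, 0.3]],
  ],
)

```text
clock: 12.6
eef_pos: [557.5, 274.4, 301.2]
tcp_rot: [-3.141, 0.001, 1.753]
contact_force: [-0.2, -0.7, 0.1]
opening: 0.653
grasp_force: 0.0
```

```bash
python3 - <<'E'
from h import *
s=sense();f=grab_frame('wrist');print(s['eef_pos'],s['tcp_rot'],s['opening'])
h=cv2.cvtColor(f['img'],cv2.COLOR_RGB2HSV)[140:260,200:350]
k,l,st,c=cv2.connectedComponentsWithStats((h[...,2]<50).astype(np.uint8))
for i in range(1,k):
    if st[i,4]>250: print(st[i],c[i]+[200,140],wray(f,s,c[i]+[200,140],96))
f2=grab_frame('top'); t0=np.load('t5.npz')['img']; t1=f2['img']
cv2.imwrite('pics/w6.png',np.hstack([cv2.resize(f['img'],(400,300)),cv2.resize(t1[130:280,300:500],(400,300))])[:,:,::-1])
E
```

```text
[557.50609395 274.40748113 301.16211251] [-3.14117145e+00  6.28759920e-04  1.75274557e+00] 0.6532468123494861
[ 68  32  28  29 649] [281.49152542 186.02157165] [557.44064279 280.11983407]
```

View pics/w6.png

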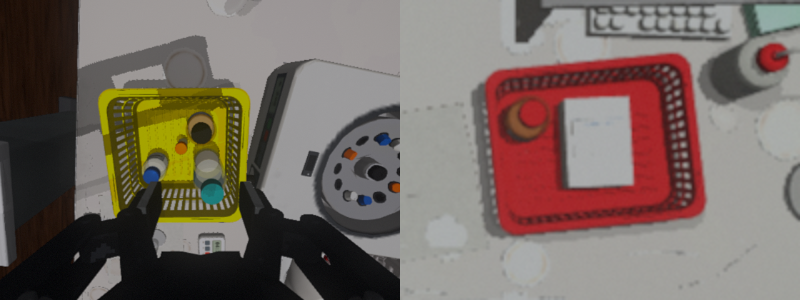

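The yellow basket is undisturbed and the black cap is centred at column 281. The red bottle stands in the red basket. I descend.

send_rows(
  moves=[
    [[0, 0.001, -0.02, 0, 0, 0, 0.3], [0, 0.001, -0.03, 0, 0, 0, 0.3], [0, 0, -0.03, 0, 0, 0, 0.3], [0, 0, -0.03, 0, 0, 0, 0.3], [0, 0, -0.03, 0, 0, 0, 0.3], [0, 0, -0.025, 0, 0, 0, 0.3], [0, 0, -0.018, 0, 0, 0, 0.3], [0, 0, -0.012, 0, 0, 0, 0.3], [0, 0, -0.007, 0, 0, 0, 0.3], [0, 0, -0.003, 0, 0, 0, 0.3]],
  ],
)

```text
clock: 13.7
eef_pos: [557.6, 277.4, 96.1]
tcp_rot: [-3.142, 0.0, 1.753]
contact_force: [0.1, -0.9, -0.9]
opening: 0.647
grasp_force: 0.0
```

send_rows(
  moves=[
    [[0, 0, 0, 0, 0, 0, -0.1], [0, 0, 0, 0, 0, 0, -0.3], [0, 0, 0, 0, 0, 0, -0.5], [0, 0, 0, 0, 0, 0, -0.6], [0, 0, 0, 0, 0, 0, -0.6], [0, 0, 0, 0, 0, 0, -0.6]],
  ],
  grip_force=35,
)

```text
clock: 14.3
eef_pos: [558.1, 278.2, 97.2]
tcp_rot: [3.14, -0.001, 1.754]
contact_force: [0.4, 0.2, 5.9]
opening: 0.373
grasp_force: 33.7
```

send_rows(
  moves=[
    [[0, 0, 0.005, 0, 0, 0, -0.6], [0, 0, 0.012, 0, 0, 0, -0.6], [0, 0, 0.02, 0, 0, 0, -0.6], [0, 0, 0.028, 0, 0, 0, -0.6], [0, 0, 0.034, 0, 0, 0, -0.6], [0, 0, 0.036, 0, 0, 0, -0.6], [0, 0, 0.036, 0, 0, 0, -0.6], [0, 0, 0.034, 0, 0, 0, -0.6], [0, 0, 0.026, 0, 0, 0, -0.6], [0, 0, 0.014, 0, 0, 0, -0.6]],
  ],
)

```text
clock: 15.3
eef_pos: [557.7, 278.0, 344.6]
tcp_rot: [3.138, -0.001, 1.754]
contact_force: [-0.2, 0.3, -2.0]
opening: 0.376
grasp_force: 32.8
```

send_rows(
  moves=[
    [[-0.002, -0.01, 0, 0, 0, -0.007, -0.6], [-0.003, -0.02, 0, 0, 0, -0.007, -0.6], [-0.005, -0.03, 0, 0, 0, -0.007, -0.6], [-0.005, -0.036, 0, 0, 0, -0.007, -0.6], [-0.005, -0.036, 0, 0, 0, -0.007, -0.6], [-0.006, -0.036, 0, 0, 0, -0.007, -0.6], [-0.006, -0.036, 0, 0, 0, -0.007, -0.6], [-0.006, -0.036, 0, 0, 0, -0.007, -0.6], [-0.006, -0.036, 0, 0, 0, -0.007, -0.6], [-0.005, -0.036, 0, 0, 0, -0.007, -0.6]],
  ],
)

```text
clock: 16.3
eef_pos: [505.9, -36.7, 339.2]
tcp_rot: [-3.138, -0.0, 1.683]
contact_force: [0.4, -0.5, -1.3]
opening: 0.379
grasp_force: 32.8
```

send_rows(
  moves=[
    [[-0.005, -0.036, 0, 0, 0, -0.007, -0.6], [-0.005, -0.036, 0, 0, 0, -0.007, -0.6], [-0.005, -0.034, 0, 0, 0, -0.007, -0.6], [-0.004, -0.028, 0, 0, 0, -0.007, -0.6], [-0.003, -0.02, 0, 0, 0, -0.007, -0.6], [-0.002, -0.015, 0, 0, 0, -0.007, -0.6], [-0.001, -0.008, 0, 0, 0, -0.007, -0.6], [0, -0.004, 0, 0, 0, 0, -0.6], [0, 0, 0, 0, 0, 0, -0.6]],
  ],
)

```text
clock: 17.2
eef_pos: [483.2, -215.2, 340.9]
tcp_rot: [-3.141, -0.0, 1.635]
contact_force: [0.4, 0.5, -1.7]
opening: 0.378
grasp_force: 32.8
```

send_rows(
  moves=[
    [[0, -0.001, -0.01, 0, 0, 0, -0.6], [0, 0, -0.02, 0, 0, 0, -0.6], [0, 0, -0.03, 0, 0, 0, -0.6], [0, 0, -0.034, 0, 0, 0, -0.6], [0, 0, -0.034, 0, 0, 0, -0.6], [0, 0, -0.034, 0, 0, 0, -0.6], [0, 0, -0.028, 0, 0, 0, -0.6], [0, 0, -0.02, 0, 0, 0, -0.6], [0, 0, -0.012, 0, 0, 0, -0.6], [0, 0, -0.008, 0, 0, 0, -0.6]],
  ],
)

```text
clock: 18.2
eef_pos: [483.2, -215.6, 110.2]
tcp_rot: [-3.141, -0.001, 1.636]
contact_force: [0.1, -0.4, -0.7]
opening: 0.376
grasp_force: 32.8
```

send_rows(
  moves=[
    [[0, 0, -0.004, 0, 0, 0, -0.6], [0, 0, -0.003, 0, 0, 0, -0.6], [0, 0, -0.002, 0, 0, 0, -0.6], [0, 0, -0.001, 0, 0, 0, -0.6], [0, 0, -0.001, 0, 0, 0, -0.6], [0, 0, 0, 0, 0, 0, -0.6]],
  ],
)

```text
clock: 18.8
eef_pos: [483.5, -216.3, 100.5]
tcp_rot: [3.141, 0.0, 1.635]
contact_force: [0.0, 0.6, -1.8]
opening: 0.378
grasp_force: 32.8
```

send_rows(
  moves=[
    [[0, 0, -0.001, 0, 0, 0, -0.6], [0, 0, 0, 0, 0, 0, -0.6]],
  ],
)

```text
clock: 19.0
eef_pos: [483.4, -216.2, 99.3]
tcp_rot: [3.142, 0.0, 1.635]
contact_force: [-0.3, 0.0, -1.2]
opening: 0.376
grasp_force: 32.8
```

send_rows(
  moves=[
    [[0, 0, -0.001, 0, 0, 0, -0.6], [0, 0, 0, 0, 0, 0, -0.6]],
  ],
)

```text
clock: 19.2
eef_pos: [483.3, -216.2, 98.1]
tcp_rot: [-3.141, -0.0, 1.635]
contact_force: [-0.7, -0.1, -1.4]
opening: 0.379
grasp_force: 32.8
```

send_rows(
  moves=[
    [[0, 0, -0.001, 0, 0, 0, -0.6], [0, 0, 0, 0, 0, 0, -0.6]],
  ],
)

```text
clock: 19.4
eef_pos: [483.5, -216.2, 97.2]
tcp_rot: [3.142, 0.0, 1.635]
contact_force: [0.8, -0.0, -1.3]
opening: 0.378
grasp_force: 32.8
```

send_rows(
  moves=[
    [[0, 0, -0.001, 0, 0, 0, -0.6], [0, 0, 0, 0, 0, 0, -0.6]],
  ],
)

```text
clock: 19.6
eef_pos: [483.7, -216.4, 97.1]
tcp_rot: [3.141, 0.0, 1.635]
contact_force: [-3.3, 1.2, 10.0]
opening: 0.376
grasp_force: 34.5
```

send_rows(
  moves=[
    [[0, 0, -0.0005, 0, 0, 0, -0.6], [0, 0, 0, 0, 0, 0, -0.6]],
  ],
)

```text
clock: 19.8
eef_pos: [483.7, -216.5, 97.1]
tcp_rot: [3.141, 0.0, 1.635]
contact_force: [-3.8, 1.3, 15.3]
opening: 0.377
grasp_force: 35.5
```

Landed. I release it and retreat.

send_rows(
  moves=[
    [[0, 0, 0.001, 0, 0, 0, -0.6], [0, 0, 0, 0, 0, 0, -0.2], [0, 0, 0, 0, 0, 0, -0.05], [0, 0, 0, 0, 0, 0, 0.1], [0, 0, 0, 0, 0, 0, 0.1]],
  ],
)

```text
clock: 20.3
eef_pos: [483.3, -216.2, 96.6]
tcp_rot: [-3.141, -0.0, 1.635]
contact_force: [-0.2, 0.3, -0.5]
opening: 0.552
grasp_force: 0.0
```

send_rows(
  moves=[
    [[0, 0, 0.005, 0, 0, 0, 0.1], [0, 0, 0.012, 0, 0, 0, 0.1], [0, 0, 0.022, 0, 0, 0, 0.1], [0, 0, 0.034, 0, 0, 0, 0.1], [0, 0, 0.038, 0, 0, 0, 0.1], [0, 0, 0.038, 0, 0, 0, 0.1], [0, 0, 0.034, 0, 0, 0, 0.1], [-0.005, 0.01, 0.022, 0, 0, 0, 0.3], [-0.01, 0.02, 0.02, 0, 0, 0, 0.3], [-0.02, 0.03, 0.02, 0, 0, 0, 0.3]],
  ],
)

```text
clock: 21.3
eef_pos: [448.6, -156.3, 343.8]
tcp_rot: [3.14, 0.001, 1.634]
contact_force: [0.6, -0.2, 0.2]
opening: 0.65
grasp_force: 0.0
```

send_rows(
  moves=[
    [[-0.02, 0.03, 0.01, 0, 0, 0, 0.3], [-0.02, 0.03, 0.01, 0, 0, 0, 0.3], [-0.02, 0.03, 0.01, 0, 0, 0, 0.3], [-0.015, 0.03, 0, 0, 0, 0, 0.3], [-0.005, 0.03, 0, 0, 0, 0, 0.3], [0, 0.02, 0, 0, 0, 0, 0.3], [0, 0.01, 0, 0, 0, 0, 0.3], [0, 0, 0, 0, 0, 0, 0.3]],
  ],
)

```text
clock: 22.1
eef_pos: [368.3, 24.5, 372.4]
tcp_rot: [3.141, -0.0, 1.637]
contact_force: [-0.0, -0.4, 0.1]
opening: 0.652
grasp_force: 0.0
```

```bash
python3 - <<'E'
from h import *
s=sense();print(s['contact_force'],s['eef_pos'],s['opening'])
f=grab_frame('top')['img']; g=grab_frame('scene')['img']
cv2.imwrite('pics/e.png',np.hstack([cv2.resize(f[110:290,120:480],(440,330)),cv2.resize(g[120:345,110:410],(360,330))])[:,:,::-1])
E
```

```text
[-0.04441379 -0.40022062  0.12586833] [368.33411908  24.45654936 372.38216058] 0.6519494162541137
```

View pics/e.png

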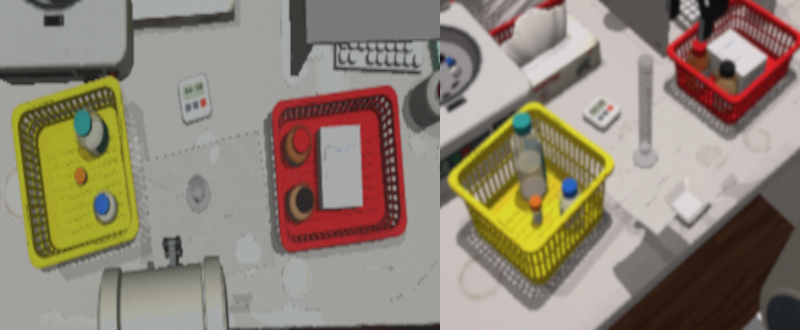

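Both bottles stand upright left of the carton (caps at (300,145) and (303,200)). The cylinder, baskets and other contents are undisturbed, and the gripper is clear.

```bash
python3 -c "
from rig import *
print(sign_off())"
```

```text
the job is handed in; nothing more can be done
None
```

Both brown bottles now stand upright on the red basket's floor beside the carton, the final pictures show nothing else disturbed, and the job is handed in at about 22 s of the 67 s allowed.

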